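# Unlatch the board jig's hold-down arm and hold it up

## Robot

A 7-joint arm with a two-finger parallel gripper is mounted at the origin on the work surface. World frame = base frame: x ahead of the robot, y to its left, z up, the work surface at z = 0. Lengths are in m, angles in degrees, forces in N, time in s.
With the tool pointing down it reaches from about 0.425 to 0.875 m from the base axis. Payload 4.7 kg.
Tool frame: the origin (TCP) lies at the very end of the fingers, on their centre line; the grasp point (between the pads) lies 19 mm behind it; z points along the fingers, y is the direction in which the jaws open and shut (so a half turn about z gives the same grasp; the last joint's range is limited). The gripper opens to 87 mm and grips with 3 to 60 N. Pads are 19 mm wide; open, the fingers measure 117 mm over their backs; the gripper's body (75 mm by 190 mm) begins 51 mm behind the grasp point.
Start: joints at [-64.567, 18.392, -4.016, 83.108, 1.295, 78.541, -3.26], TCP at [0.271, 0.591, 0.223] pointing down, gripper open.
Joint ranges: [-163.93, 163.93], [-17.29, 119.83], [-79.2, 71.16], [3.27, 140.29], [-89.18, 269.18], [5.43, 117.66], [-154.24, 154.24]. Speed limits (degrees/s): [147.25, 147.25, 180, 180, 180, 180, 180].

## Interface

Orientations are given as [roll, pitch, yaw] about the fixed x, y, z axes, in that order (R = Rz(yaw) Ry(pitch) Rx(roll)).
In Python, from cell import env gives the robot as it stands.
- The arm moves only by the tool servo_tool, never from a script. Its argument "increments" is a list that holds one entry, the list of rows, each a list of 7 numbers: the shift along the tool's x, y, z in m, then the turn, a rotation vector about the tool's x, y, z in degrees, then the opening, from -1 (shut) to 1 (fully open). In form: [[[dx, dy, dz, rx, ry, rz, fingers], ...]]. A call has 1 to 20 rows; each row is the pose to reach, as a shift and turn from the pose commanded when the call began, along the tool's axes at that moment; what a row does not reach only later rows make up. A row lasts 1/10 s, in which the tool goes at most 50 mm and 8.59 degrees, less where a joint would pass 70% of its speed; a pose out of reach is approached as far as the arm can. A call with a gripper value outside its range is refused whole. The fingers move at their own pace and stop on an object; "squeeze" is the grip in N (left out, the last holds). Time passes only in rows, so rows that repeat a pose let the fingers close. It gives the time, the measured TCP pose, the force and the opening at its end, in the units of the state.
- env.get_obs(): the state, without advancing time (a new reading comes with each control period).
- env.read_camera(name): name is "scene" or "top" or "wrist"; returns a dict with "frame" (400x640x3 uint8, blue, green, red), "intrinsics" (3x3 intrinsics, pixels), "rvec" (rotation vector, rad) and "tvec" (3), from world to camera coordinates, as OpenCV has them. Camera axes: x right, y down, z forward; pixel columns grow to the right and rows downward; lengths in m; the calibration is good to about 2 mm. The wrist camera is an equidistant fisheye: a pixel r from the principal point sees the ray r / f radians off the axis. A picture is of the moment at which its call begins. There is no depth.
- env.sign_off(): hands the job in, once; it reports no verdict.
The state is a dict: "time_s": time; "qpos": joint angles; "joint_velocities": joint speeds; "effort": joint torques, N m; "tool_pos": TCP position; "tool_rot": TCP orientation; "force": force on the tool from outside, world axes, zero at the start; "wrist_torque": the same for the moment, N m; "grip_width": finger opening in m.
Only numpy, scipy, OpenCV 4.12 (cv2) and the standard library are available. Lean on these libraries where they do the work, as an engineer would, in place of code of your own. Each camera call takes 0.05 s, during which the arm holds its last target.

## Task

The circuit board must stay put while I look under the jig's hold-down arm: first swing the flat hook beside the board closed over the board's edge until it rests fully in its catch. Then pull the spring latch on the arm's free end sideways by its upright tab, lift the arm off its ball and finish still holding it with the gripper, raised steadily so that its socket is about 80 mm above the ball. Leave the hook closed and do not shift the tin, the tray or the screwdriver.

Things in the scene. Friction and masses are not known exactly. Their poses are not given: they have to be found in the camera images.
- jig: Board jig fixed to the bench: brown base 270 (x) x 250 (y) x 12 mm, green circuit board (110 x 190 mm, top 24 mm above the bench, parts on it up to 10 mm high) in the middle. Origin: centre of the base's underside, at bench height. x runs from the ball stud (x -95 mm) to the arm's hinge post (x +95 mm), z up, y to the left looking along x. Place and yaw vary.
- ball (a point): Centre of the steel ball, 24 mm diameter, on a fixed stud; 62 mm above the bench. It sits inside the arm's socket at the start.
- clamp_pivot (a point): Point on the hinge axis of the hold-down arm, 75 mm above the bench, in the middle of the arm's width; the axis is level, along the jig's y. The socket is 190 mm from it. The flat aluminium arm is 22 mm wide, its top 84 mm above the bench when down.
- socket (a point): Centre of the dark steel socket cup (40 mm diameter) at the arm's free end; coincides with the ball centre when the arm is down and rises with the arm.
- clamparm (a joint): Angle of the hold-down arm (rad): 0 = down on the ball, grows as the free end rises, stop at 1.2. Hinge nearly frictionless: the arm (with latch about 0.4 kg) falls by its own weight if let go. The socket rises about 190 mm x sin(angle). While the latch is in, the arm cannot leave the ball.
- latch (a joint): Travel of the spring latch on the arm (m): 0 = sprung home, prongs under the ball; grows as the latch is pulled along the jig's +y; stop at 0.020. The prongs clear the ball from 0.014; pull it 0.017 to 0.020. The spring takes about 4 N at the start and 10 N at the stop and pulls the latch back when it is let go.
- latch_grip (a point): Grip point of the latch's upright steel tab, above the ball: tab 20 mm (jig x) x 12 mm (jig y) x 40 mm tall. On its centre line, 115 mm above the bench with the arm down, 15 mm below the tab's top, 24 mm above the plate it stands on. Pinched across its 12 mm it is pulled along +y and then carries the arm up. It lies 190 mm along the arm and 40 mm above the hinge axis; it tilts with the arm.
- hook (a joint): Angle of the swing hook (rad), turning about a vertical pin: 0 = closed, lying along the jig's x over the board's -y edge with its tip in the C-shaped catch, against a stop; larger = swung out to the jig's -y side (1.57 points along -y). Stays where it is left; needs about 0.4 N at its knob.
- hook_hinge (a point): Point on the hook's vertical pivot axis, 29 mm above the bench, at x -65, y -98 mm in the jig frame. The flat steel hook bar is 14 mm wide, its top 32 mm above the bench, its tip 135 mm from the axis.
- hook_grip (a point): Grip point of the hook's upright black round knob, 14 mm diameter, 40 mm tall, 95 mm from the hook's pivot. On the knob's axis, 57 mm above the bench, 15 mm below the knob's top, 25 mm above the hook bar. Hook closed: at x +30, y -98 mm in the jig frame; the catch begins 34 mm farther along x, its top 42 mm above the bench.
- tin: Bystander: flat round metal tin with lid, 62 mm diameter, 22 mm tall; origin at the centre of its underside. Leave alone.
- tray: Bystander: small black open parts tray, 90 x 70 x 25 mm; origin at the centre of its underside. Leave alone.
- driver: Bystander: screwdriver lying on the bench, 180 mm long, grey handle; origin under its middle. Leave alone.

How it is judged:
By the outcome, as a careful person would: the job done as asked, in the order asked, and still so for the second after the job is handed in, while the arm keeps its last pose, push and grip.
It also fails if it takes over 54 s, if anything falls off the work surface, if the arm or the gripper's body presses on something with over 40 N, if the wrist force passes 120 N, or if a joint passes its speed limit or range.

## Working session

There is one attempt and no reset: what is moved stays moved. The work goes in short steps, Python scripts to look and compute and a tool call to move; the robot and the scene stay as the last step left them, time stands still between calls to the robot, and variables do not carry over. Pictures are saved under pics/ and viewed, and the job is handed in when it is done.

Besides the shell and the picture viewer there is one more tool, called after "Request:" as a command line: name --argument value ..., lists and objects as JSON in quotes. servo_tool: Moves the arm, as the interface text tells. Its arguments: {"type":"object","properties":{"increments":{"type":"array","items":{"type":"array","items":{"type":"array","items":{"type":"number"}}}},"squeeze":{"type":"number"}},"required":["increments"]}

```bash
ls; mkdir -p pics
python3 - <<'E'
from cell import env
import cv2
o=env.get_obs(); print({k:o[k] for k in ('time_s','tool_pos','tool_rot','force','grip_width')})
for n in ('scene','top','wrist'):
    c=env.read_camera(n); cv2.imwrite(f'pics/{n}0.png',c['frame']); print(n,c['intrinsics'].tolist() if hasattr(c['intrinsics'],'tolist') else c['intrinsics'],c['rvec'],c['tvec'])
E
```

```text
pics
{'time_s': 0.0, 'tool_pos': array([0.27064046, 0.59035163, 0.22144509]), 'tool_rot': array([-1.79888240e+02,  6.50788052e-03,  1.55376953e+02]), 'force': array([-0.36080323, -0.39441284, -0.43440348]), 'grip_width': 0.08711410988403308}
scene [[430.2452595882849, 0.0, 326.21947350288764], [0.0, 430.2452595882849, 196.86704997317312], [0.0, 0.0, 1.0]] [ 2.13633451  0.61070105 -0.30967377] [-0.50066644 -0.09031203  1.30920541]
top [[514.3927156989944, 0.0, 316.24929229378506], [0.0, 514.3927156989944, 198.7455417149213], [0.0, 0.0, 1.0]] [ 2.18535849 -2.13659667  0.1242993 ] [-0.00291346  0.5953873   1.30440245]
wrist [[309.70691628693146, 0.0, 317.37868769055206], [0.0, 309.70691628693146, 198.37841136667842], [0.0, 0.0, 1.0]] [-2.41572604 -1.55159287 -0.23800467] [-0.64962878 -0.03636687  0.39273749]
```

View pics/scene0.png

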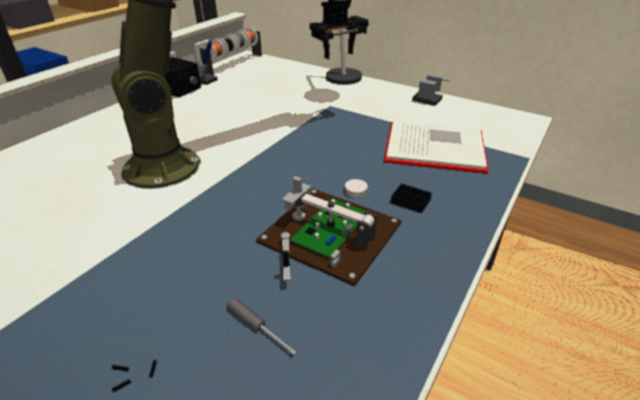

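View pics/top0.png

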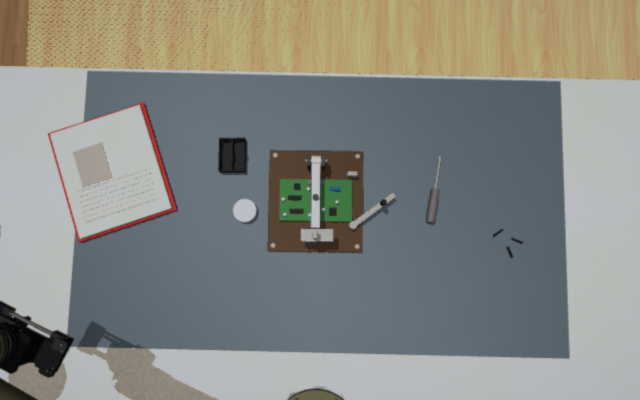

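View pics/wrist0.png

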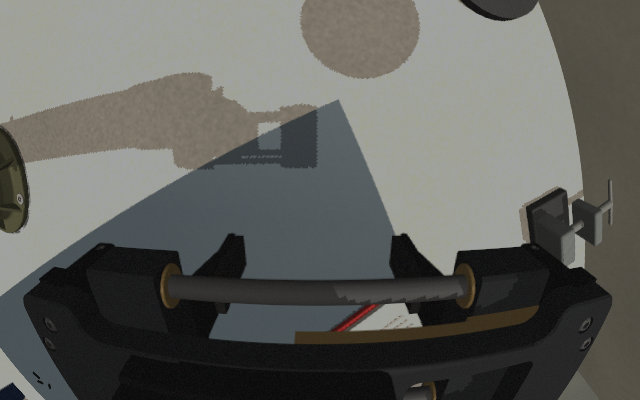

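The scene and top views show the jig at about (316, 201) in the top image. Its x axis points away from the robot (up). The hook is open, with its pivot at about (353, 226) and knob at about (383, 203). The tin is at (245, 210), the tray at (233, 155) and the driver at (433, 200). Next I'll measure these.

```bash
cat > h.py <<'E'
import numpy as np, cv2
from scipy.spatial.transform import Rotation as Ro
from cell import env
def ray(c,px):
    K=np.array(c['intrinsics']);R,_=cv2.Rodrigues(np.array(c['rvec'],float));t=np.array(c['tvec'],float).ravel()
    px=np.atleast_2d(np.array(px,float)); d=np.c_[(px-[K[0,2],K[1,2]])/K[0,0],np.ones(len(px))]
    return -R.T@t,(R.T@d.T).T
def onplane(c,px,z):
    o,d=ray(c,px); return o+d*((z-o[2])/d[:,2])[:,None]
def proj(c,P):
    return cv2.projectPoints(np.atleast_2d(np.array(P,float)),np.array(c['rvec'],float),np.array(c['tvec'],float),np.array(c['intrinsics'],float),None)[0][:,0]
E
python3 - <<'E'
from h import *
c=env.read_camera('top'); f=c['frame']; hsv=cv2.cvtColor(f,cv2.COLOR_BGR2HSV)
for p in [(275,240),(300,185),(383,203),(353,226),(316,237),(372,210)]: print(p,f[p[1],p[0]],hsv[p[1],p[0]])
h,s,v=[hsv[...,i].astype(int) for i in range(3)]
roi=np.zeros(h.shape,bool); roi[130:270,260:375]=1
m=(((h<22)|(h>170))&(s>70)&(v<130)&roi).astype(np.uint8)*255
m=cv2.morphologyEx(m,cv2.MORPH_OPEN,np.ones((3,3)))
cn=max(cv2.findContours(m,cv2.RETR_EXTERNAL,cv2.CHAIN_APPROX_NONE)[0],key=cv2.contourArea)
P=onplane(c,cn[:,0,:],0.012)
r=cv2.minAreaRect(P[:,:2].astype(np.float32)*1000); print(r)
cx,cy=np.array(r[0])/1000
# green
g=((h>45)&(h<85)&(s>100)&roi).astype(np.uint8)*255
cg=np.vstack(cv2.findContours(g,cv2.RETR_EXTERNAL,cv2.CHAIN_APPROX_NONE)[0])
print(cv2.minAreaRect(onplane(c,cg[:,0,:],0.024)[:,:2].astype(np.float32)*1000))
# knob: dark blob
k=((v<55)); k[:190]=0;k[215:]=0;k[:,:376]=0;k[:,392:]=0
ys,xs=np.nonzero(k); print('knob',xs.mean(),ys.mean(),len(xs), onplane(c,[[xs.mean(),ys.mean()]],0.07))
print('pivot',onplane(c,[[353,226]],0.032),'tip',onplane(c,[[395,196]],0.032))
print('tab',onplane(c,[[316.5,237]],0.13))
print('tin/tray/drv',onplane(c,[[245,210],[233,155],[433,205]],0.01))
o=f[130:270,240:460]; cv2.imwrite('pics/t1.png',cv2.resize(o,None,fx=3.6,fy=3.6,interpolation=cv2.INTER_CUBIC))
s=env.read_camera('scene'); cv2.imwrite('pics/s1.png',cv2.resize(s['frame'][165:300,220:420],None,fx=4,fy=4,interpolation=cv2.INTER_CUBIC))
E
```

```text
(275, 240) [50 67 87] [ 14 108  87]
(300, 185) [49 84 47] [ 62 112  84]
(383, 203) [35 34 35] [150   7  35]
(353, 226) [159 163 164] [ 24   8 164]
(316, 237) [141 145 146] [ 24   9 146]
(372, 210) [157 162 164] [ 21  11 164]
((593.8732299804688, 12.712310791015625), (266.33380126953125, 246.78245544433594), 0.5157544016838074)
((593.4196166992188, 13.422988891601562), (110.88320922851562, 189.0275115966797), 1.292989730834961)
knob 382.9583333333333 202.29166666666666 24 [[ 0.5859503  -0.15861541  0.07      ]]
pivot [[ 0.52664566 -0.08631453  0.032     ]] tip [[ 0.60745282 -0.19477982  0.032     ]]
tab [[0.49196172 0.00760818 0.13      ]]
tin/tray/drv [[ 0.56395773  0.19826128  0.01      ]
 [ 0.71102749  0.23608828  0.01      ]
 [ 0.58847578 -0.29881447  0.01      ]]
```

```bash
sleep 0
```

```text
(no output)
```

View pics/t1.png

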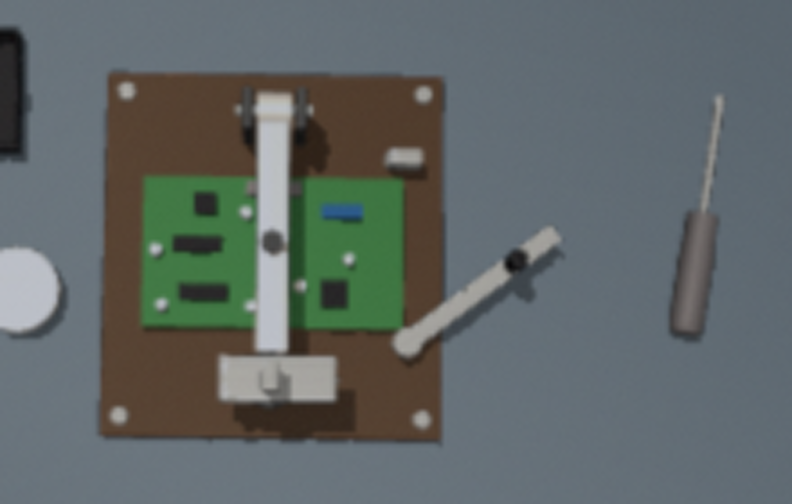

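View pics/s1.png

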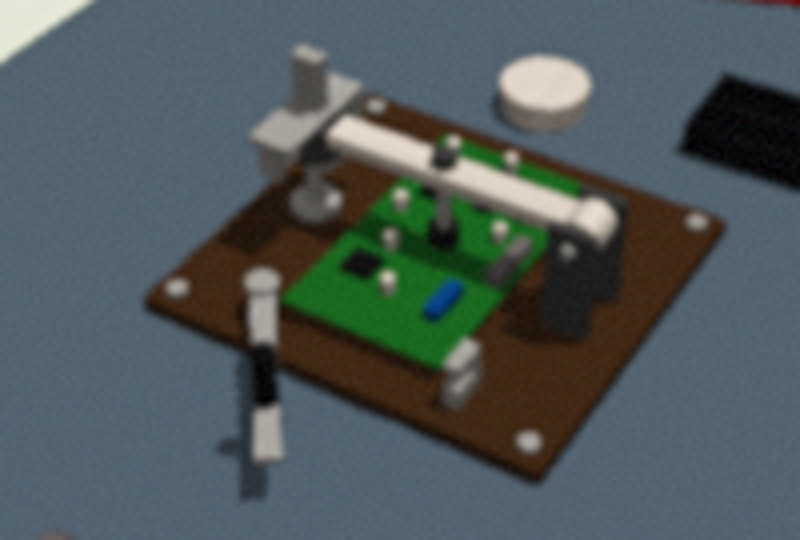

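Run:
```python
from h import *
c=env.read_camera('top'); f=c['frame']; hsv=cv2.cvtColor(f,cv2.COLOR_BGR2HSV)
h,s,v=[hsv[...,i].astype(int) for i in range(3)]
def fit(m,z,hx,hy,c0):
    cn=np.vstack(cv2.findContours(m,cv2.RETR_EXTERNAL,cv2.CHAIN_APPROX_NONE)[0])
    P=onplane(c,cn[:,0,:],z)[:,:2]-c0
    for nm,ax,sg,L in (('+x',0,1,hx),('-x',0,-1,hx),('+y',1,1,hy),('-y',1,-1,hy)):
        o=1-ax; q=P[(abs(P[:,ax]*sg-L)<.008)&(abs(P[:,o])<(hy if ax==0 else hx)*0.85)]
        k=np.polyfit(q[:,o],q[:,ax],1); print(nm,len(q),'slope deg',np.degrees(np.arctan(k[0]))*(-1 if ax==0 else 1),'off',k[1]*1000)
roi=np.zeros(h.shape,bool); roi[130:270,260:375]=1
m=(((h<22)|(h>170))&(s>70)&(v<130)&roi).astype(np.uint8)*255
fit(m,.012,.135,.125,np.array([.5937,.0128]))
g=((h>45)&(h<85)&(s>100)&roi).astype(np.uint8)*255
fit(g,.024,.055,.095,np.array([.5937,.0128]))
# cross-check hints: mounts screws
sc=env.read_camera('scene')
for p,n in (((-.095,0,.13),'tabtop'),((-.065,-.098,.032),'hookpin'),((.064,-.098,.042),'catch')):
  for yaw in (0,-1.):
    a=np.radians(yaw);R=np.array([[np.cos(a),-np.sin(a)],[np.sin(a),np.cos(a)]])
    w=np.r_[R@np.array(p[:2])+[.5937,.0128],p[2]]; print(n,yaw,w.round(4),'top',((proj(c,w)[0]-[240,130])*3.6).round(0),'scene',((proj(sc,w)[0]-[220,165])*4).round(0))
```

```text
+x 82 slope deg 0.3058749801305219 off 131.86524674238063
-x 81 slope deg 0.3536039204087532 off -131.76236294576583
+y 86 slope deg 0.5069981127927982 off 122.05045373525012
-y 79 slope deg 0.6084681075196601 off -121.5113633030921
+x 52 slope deg 0.1468386374001424 off 53.877370600039164
-x 55 slope deg 0.055473700657403154 off -53.845106482456366
+y 39 slope deg 1.7493961574609116 off 92.4036320499513
-y 36 slope deg 0.84408518805022 off -93.48044095703838
tabtop 0 [0.4987 0.0128 0.13  ] top [268. 375.] scene [307.  51.]
tabtop -1.0 [0.4987 0.0145 0.13  ] top [265. 375.] scene [308.  50.]
hookpin 0 [ 0.5287 -0.0852  0.032 ] top [405. 343.] scene [259. 285.]
hookpin -1.0 [ 0.527  -0.0841  0.032 ] top [404. 345.] scene [258. 283.]
catch 0 [ 0.6577 -0.0852  0.042 ] top [409. 164.] scene [448. 354.]
catch -1.0 [ 0.656  -0.0863  0.042 ] top [410. 166.] scene [444. 354.]
```

```bash
cat >> h.py <<'E'
def delta(pos,rpy=None,base=None):
    o=env.get_obs(); p,r=(o['tool_pos'],o['tool_rot']) if base is None else base
    R=Ro.from_euler('xyz',r,degrees=True)
    d=R.inv().apply(np.array(pos)-p)
    rv=np.zeros(3) if rpy is None else (R.inv()*Ro.from_euler('xyz',rpy,degrees=True)).as_rotvec(degrees=True)
    print('delta',d.round(4),rv.round(2)); return d,rv
def st():
    o=env.get_obs(); print(round(o['time_s'],2),'p',o['tool_pos'].round(4),'r',o['tool_rot'].round(2),'F',o['force'].round(2),'w',round(o['grip_width'],4))
E
python3 - <<'E'
from h import *
b=([.271,.591,.223],[180,0,155.4])
delta([.587,-.160,.20],[180,0,180],b)
delta([.587,-.160,.044],[180,0,180],b)
E
```

```text
delta [-0.5999 -0.5513  0.023 ] [  0.    0.  -24.6]
delta [-0.5999 -0.5513  0.179 ] [  0.    0.  -24.6]
```

Request:
servo_tool --increments '[[[-0.03, -0.0275, 0, 0, 0, -1.2, 1], [-0.06, -0.055, 0, 0, 0, -2.5, 1], [-0.09, -0.083, 0, 0, 0, -3.7, 1], [-0.12, -0.11, 0, 0, 0, -5, 1], [-0.15, -0.138, 0, 0, 0, -6.2, 1], [-0.18, -0.165, 0, 0, 0, -7.4, 1], [-0.21, -0.193, 0, 0, 0, -8.6, 1], [-0.24, -0.22, 0, 0, 0, -10, 1], [-0.27, -0.248, 0, 0, 0, -11, 1], [-0.3, -0.276, 0, 0, 0, -12.3, 1], [-0.33, -0.303, 0, 0, 0, -13.5, 1], [-0.36, -0.331, 0, 0, 0, -15, 1], [-0.39, -0.358, 0, 0, 0, -16, 1], [-0.42, -0.386, 0, 0, 0, -17.2, 1], [-0.45, -0.413, 0, 0, 0, -18.5, 1], [-0.48, -0.441, 0, 0, 0, -19.7, 1], [-0.51, -0.469, 0, 0, 0, -21, 1], [-0.54, -0.496, 0, 0, 0, -22.2, 1], [-0.57, -0.524, 0, 0, 0, -23.4, 1], [-0.6, -0.551, 0, 0, 0, -24.6, 1]]]' --squeeze 6

```text
time_s: 2.35
tool_pos: [0.5872, -0.1615, 0.2228]
tool_rot: [180.0, 0.0, -180.0]
force: [0.5, 0.2, 0.2]
grip_width: 0.0872
```

Run:
```python
from h import *
c=env.read_camera('wrist'); cv2.imwrite('pics/w2.png',c['frame']); st()
c=env.read_camera('top'); cv2.imwrite('pics/t2.png',c['frame'])
delta([.587,-.160,.044],[180,0,180])
```

```text
2.4 p [ 0.588  -0.1698  0.2226] r [-1.7960e+02  1.2000e-01  1.7967e+02] F [ 1.83 -5.21  0.15] w 0.0866
delta [-0.0002  0.0081  0.1784] [-0.29  0.01 -0.48]
```

View pics/w2.png

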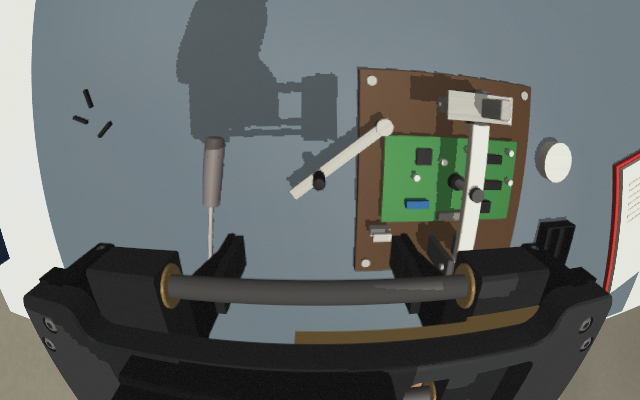

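The wrist view shows the knob top at about (319, 180), roughly midway between the fingers. I'll confirm its position by casting a fisheye ray.

```bash
cat >> h.py <<'E'
def fish(c,px,z):
    K=np.array(c['intrinsics']);R,_=cv2.Rodrigues(np.array(c['rvec'],float));t=np.array(c['tvec'],float).ravel()
    d=np.array(px,float)-[K[0,2],K[1,2]]; r=np.hypot(*d); th=r/K[0,0]
    v=np.r_[np.sin(th)*d/max(r,1e-9),np.cos(th)]; o=-R.T@t; w=R.T@v
    return o+w*(z-o[2])/w[2]
E
python3 - <<'E'
from h import *
c=env.read_camera('wrist'); st()
im=c['frame'][100:220,270:400]; cv2.imwrite('pics/w3.png',cv2.resize(im,None,fx=5,fy=5))
for p in [(319,177),(319,180)]: print(fish(c,p,.072))
print('pin',fish(c,(386,127),.032))
print('tab',fish(c,(492,107),.13))
E
```

```text
2.5 p [ 0.5864 -0.1636  0.2223] r [-1.7988e+02 -4.0000e-02  1.7965e+02] F [-0.57  0.22 -0.13] w 0.0873
[ 0.57837787 -0.16520601  0.072     ]
[ 0.58159152 -0.16522732  0.072     ]
pin [ 0.52888727 -0.08793687  0.032     ]
tab [ 0.49790786 -0.00884616  0.13      ]
```

View pics/w3.png

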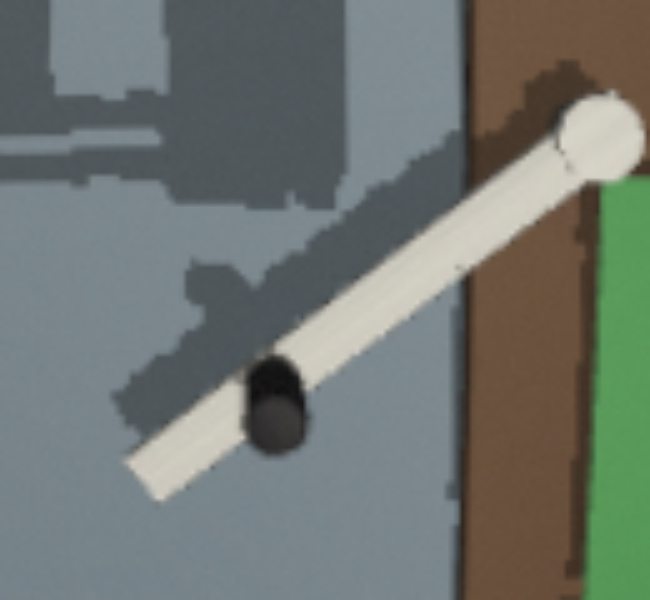

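In the wrist crop the knob top is at full-frame pixel (325, 185), which casts to about (0.587, -0.159). That agrees with the top view, so I'll descend and grip.

Request:
servo_tool --increments '[[[0, 0, 0.03, 0, 0, 0, 1], [0, 0, 0.065, 0, 0, 0, 1], [0, 0, 0.1, 0, 0, 0, 1], [0, 0, 0.135, 0, 0, 0, 1], [0, 0, 0.16, 0, 0, 0, 1], [0, 0, 0.177, 0, 0, 0, 1], [0, 0, 0.177, 0, 0, 0, 1], [0, 0, 0.177, 0, 0, 0, -1], [0, 0, 0.177, 0, 0, 0, -1], [0, 0, 0.177, 0, 0, 0, -1], [0, 0, 0.177, 0, 0, 0, -1], [0, 0, 0.177, 0, 0, 0, -1], [0, 0, 0.177, 0, 0, 0, -1], [0, 0, 0.177, 0, 0, 0, -1]]]' --squeeze 6

```text
time_s: 3.9
tool_pos: [0.5867, -0.16, 0.0456]
tool_rot: [180.0, 0.0, 180.0]
force: [0.7, -0.6, 0.5]
grip_width: 0.039
```

Run:
```python
from h import *
c=env.read_camera('wrist'); st()
cv2.imwrite('pics/w4.png',c['frame'])
# arc waypoints in tool frame (tool x=-worldx, tool y=+worldy at yaw180)
piv=np.array([.5285,-.0855]); k0=np.array([.587,-.160])
a0=np.arctan2(k0[1]-piv[1],k0[0]-piv[0])
for a in np.linspace(a0,np.radians(0.5),14):
    p=piv+.0947*np.array([np.cos(a),np.sin(a)])-k0; print(np.round([-p[0],p[1]],4),end=' ')
```

```text
3.95 p [ 0.5867 -0.16    0.0456] r [180.     0.   179.97] F [ 0.57 -0.76  0.53] w 0.0349
[0. 0.] [-0.0051  0.0043] [-0.0098  0.0089] [-0.0143  0.0139] [-0.0184  0.0192] [-0.0221  0.0247] [-0.0254  0.0305] [-0.0282  0.0365] [-0.0307  0.0427] [-0.0327  0.049 ] [-0.0343  0.0555] [-0.0354  0.062 ] [-0.036   0.0687] [-0.0362  0.0753]
```

View pics/w4.png

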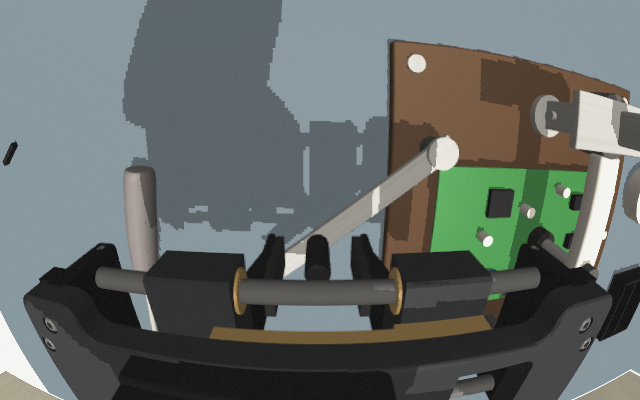

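The fingers straddle the knob at about (318, 258) and are still closing. I'll finish the close, then swing along the arc.

Request:
servo_tool --increments '[[[0, 0, 0, 0, 0, 0, -1], [0, 0, 0, 0, 0, 0, -1], [0, 0, 0, 0, 0, 0, -1], [0, 0, 0, 0, 0, 0, -1], [0, 0, 0, 0, 0, 0, -1], [0, 0, 0, 0, 0, 0, -1], [0, 0, 0, 0, 0, 0, -1]]]' --squeeze 6

```text
time_s: 4.65
tool_pos: [0.5868, -0.1601, 0.0455]
tool_rot: [-180.0, 0.0, 180.0]
force: [0.6, 0.3, -0.6]
grip_width: 0.0135
```

Request:
servo_tool --increments '[[[-0.005, 0.004, 0, 0, 0, 0, -1], [-0.01, 0.009, 0, 0, 0, 0, -1], [-0.014, 0.014, 0, 0, 0, 0, -1], [-0.018, 0.019, 0, 0, 0, 0, -1], [-0.022, 0.025, 0, 0, 0, 0, -1], [-0.025, 0.031, 0, 0, 0, 0, -1], [-0.028, 0.037, 0, 0, 0, 0, -1], [-0.031, 0.043, 0, 0, 0, 0, -1], [-0.033, 0.049, 0, 0, 0, 0, -1], [-0.034, 0.055, 0, 0, 0, 0, -1], [-0.035, 0.062, 0, 0, 0, 0, -1], [-0.036, 0.068, 0, 0, 0, 0, -1], [-0.036, 0.072, 0, 0, 0, 0, -1], [-0.036, 0.073, 0, 0, 0, 0, -1]]]'

```text
time_s: 6.05
tool_pos: [0.6228, -0.0859, 0.0458]
tool_rot: [180.0, -0.0, -180.0]
force: [1.0, -0.3, 2.3]
grip_width: 0.0138
```

Run:
```python
from h import *
st()
c=env.read_camera('top'); cv2.imwrite('pics/t5.png',cv2.resize(c['frame'][130:270,240:460],None,fx=3.6,fy=3.6,interpolation=cv2.INTER_CUBIC))
c=env.read_camera('scene'); cv2.imwrite('pics/s5.png',cv2.resize(c['frame'][165:300,220:420],None,fx=4,fy=4,interpolation=cv2.INTER_CUBIC))
st()
```

```text
6.05 p [ 0.6228 -0.0859  0.0458] r [ 179.95   -0.   -179.97] F [ 0.96 -0.28  2.34] w 0.0138
6.15 p [ 0.6227 -0.0863  0.0458] r [179.95   0.   180.  ] F [0.98 0.76 3.2 ] w 0.0138
```

View pics/s5.png

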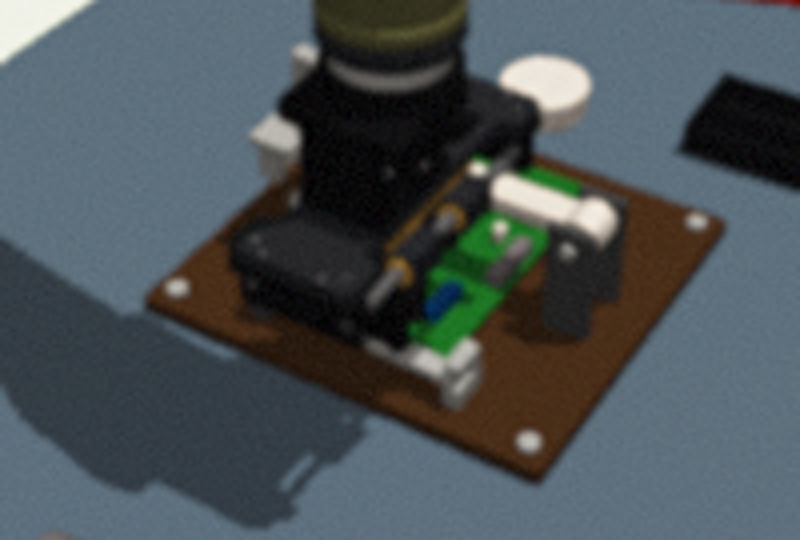

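The hook tip is entering the catch at about (460, 365), but there is no stop force yet. I'll ease it further until it meets the stop.

Request:
servo_tool --increments '[[[0, 0.001, 0, 0, 0, 0, -1], [0, 0.001, 0, 0, 0, 0, -1], [0, 0.002, 0, 0, 0, 0, -1], [0, 0.002, 0, 0, 0, 0, -1], [0, 0.002, 0, 0, 0, 0, -1]]]'

```text
time_s: 6.65
tool_pos: [0.6228, -0.0852, 0.0457]
tool_rot: [-180.0, 0.0, 180.0]
force: [1.1, -1.7, 4.4]
grip_width: 0.0132
```

Request:
servo_tool --increments '[[[0, 0.001, 0, 0, 0, 0, -1], [0, 0.001, 0, 0, 0, 0, -1], [0, 0.002, 0, 0, 0, 0, -1], [0, 0.002, 0, 0, 0, 0, -1], [0, 0.002, 0, 0, 0, 0, -1]]]'

```text
time_s: 7.15
tool_pos: [0.6228, -0.0841, 0.0457]
tool_rot: [-179.9, 0.0, 179.9]
force: [1.8, -4.4, 4.2]
grip_width: 0.0137
```

Request:
servo_tool --increments '[[[0, 0.001, 0, 0, 0, 0, -1], [0, 0.002, 0, 0, 0, 0, -1], [0, 0.003, 0, 0, 0, 0, -1], [0, 0.003, 0, 0, 0, 0, -1], [0, 0.003, 0, 0, 0, 0, -1]]]'

```text
time_s: 7.65
tool_pos: [0.6229, -0.084, 0.0457]
tool_rot: [-179.7, 0.1, 179.8]
force: [2.3, -9.3, 3.0]
grip_width: 0.0137
```

The tool stalled at y -0.084 with 9 N against it, so the hook is on its stop. I'll open slightly, rise and check.

Request:
servo_tool --increments '[[[0, 0, 0, 0, 0, 0, 0], [0, 0, 0, 0, 0, 0, 0.2], [0, 0, 0, 0, 0, 0, 0.2], [0, 0, 0, 0, 0, 0, 0.2], [0, 0, 0, 0, 0, 0, 0.2], [0, 0, -0.02, 0, 0, 0, 0.2], [0, 0, -0.05, 0, 0, 0, 0.5], [0, 0, -0.085, 0, 0, 0, 1], [0, 0, -0.12, 0, 0, 0, 1], [0.03, 0.022, -0.14, 0, 0, 0, 1], [0.06, 0.045, -0.15, 0, 0, 0, 1], [0.09, 0.067, -0.15, 0, 0, 0, 1], [0.115, 0.085, -0.15, 0, 0, 0, 1], [0.124, 0.092, -0.15, 0, 0, 0, 1], [0.124, 0.092, -0.15, 0, 0, 0, 1], [0.124, 0.092, -0.15, 0, 0, 0, 1]]]'

```text
time_s: 9.25
tool_pos: [0.4996, 0.0114, 0.1958]
tool_rot: [-180.0, 0.1, 179.9]
force: [-0.1, -0.9, 0.5]
grip_width: 0.0869
```

Run:
```python
from h import *
st()
w=env.read_camera('wrist'); cv2.imwrite('pics/w6.png',w['frame'])
c=env.read_camera('scene'); cv2.imwrite('pics/s6.png',cv2.resize(c['frame'][165:300,220:420],None,fx=4,fy=4,interpolation=cv2.INTER_CUBIC))
delta([.4987,.0121,.0965],[180,0,-179.6])
```

```text
9.25 p [0.4996 0.0114 0.1958] r [-1.7998e+02  6.0000e-02  1.7995e+02] F [-0.06 -0.91  0.45] w 0.0869
delta [0.0011 0.0014 0.099 ] [-0.05  0.03 -0.53]
```

View pics/w6.png

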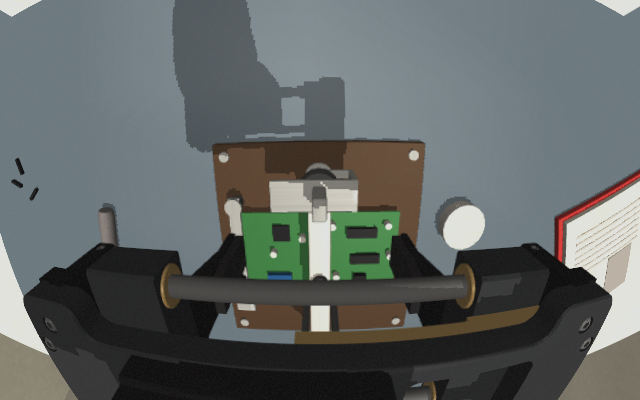

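View pics/s6.png

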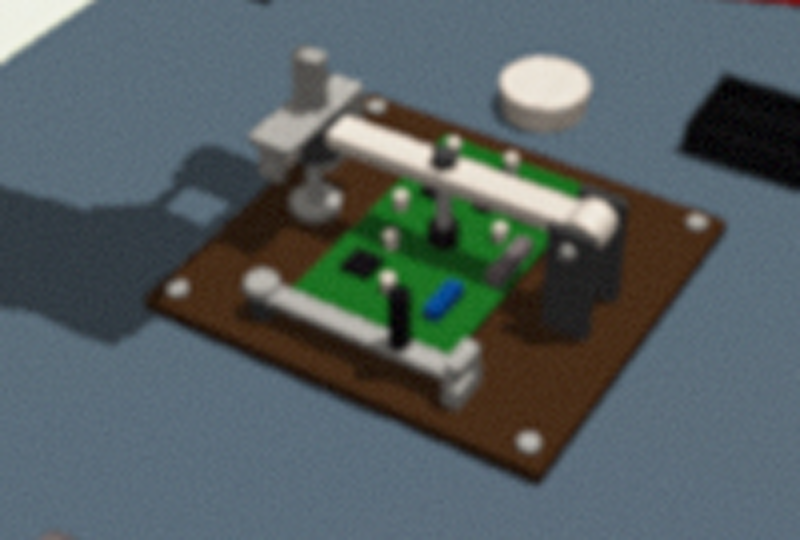

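The scene crop shows the hook lying along the board's edge, with its tip in the catch at about (460, 360). I'll check the knob and tab positions numerically.

Run:
```python
from h import *
c=env.read_camera('scene'); a=np.radians(.4)
for y in (-.098,-.102,-.094):
  p=np.array([.03*np.cos(a)-y*np.sin(a)+.5937,.03*np.sin(a)+y*np.cos(a)+.0128])
  print(y,[((proj(c,[*p,z])[0]-[220,165])*4).round(0) for z in (.072,.032)])
w=env.read_camera('wrist'); st()
im=w['frame'][140:260,210:370]; cv2.imwrite('pics/w7.png',cv2.resize(im,None,fx=5,fy=5,interpolation=cv2.INTER_CUBIC))
```

```text
-0.098 [array([396., 291.]), array([397., 345.])]
-0.102 [array([392., 295.]), array([393., 349.])]
-0.094 [array([400., 287.]), array([401., 340.])]
9.45 p [0.4995 0.011  0.1954] r [-1.7995e+02 -1.0000e-02  1.7987e+02] F [-0.06 -0.02  0.55] w 0.0871
```

View pics/w7.png

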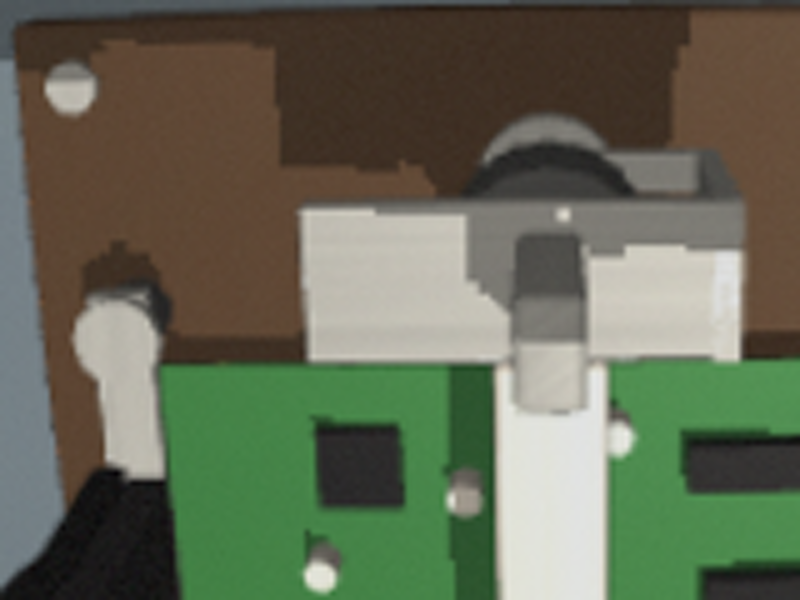

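Run:
```python
from h import *
w=env.read_camera('wrist'); st()
print(fish(w,(320.2,215.2),.130))
```

```text
9.5 p [0.4994 0.0111 0.1953] r [-1.7996e+02 -1.0000e-02  1.7988e+02] F [-0.49 -0.26  0.24] w 0.0871
[0.50120715 0.01408275 0.13      ]
```

Request:
servo_tool --increments '[[[0, 0.002, 0.02, 0, 0, -0.5, 1], [0, 0.002, 0.045, 0, 0, -0.5, 1], [0, 0.002, 0.07, 0, 0, -0.5, 1], [0, 0.002, 0.09, 0, 0, -0.5, 1], [0, 0.002, 0.098, 0, 0, -0.5, 1], [0, 0.002, 0.098, 0, 0, -0.5, -1], [0, 0.002, 0.098, 0, 0, -0.5, -1], [0, 0.002, 0.098, 0, 0, -0.5, -1], [0, 0.002, 0.098, 0, 0, -0.5, -1], [0, 0.002, 0.098, 0, 0, -0.5, -1], [0, 0.002, 0.098, 0, 0, -0.5, -1], [0, 0.002, 0.098, 0, 0, -0.5, -1], [0, 0.002, 0.098, 0, 0, -0.5, -1], [0, 0.002, 0.098, 0, 0, -0.5, -1], [0, 0.002, 0.098, 0, 0, -0.5, -1], [0, 0.002, 0.098, 0, 0, -0.5, -1], [0, 0.002, 0.098, 0, 0, -0.5, -1], [0, 0.002, 0.098, 0, 0, -0.5, -1]]]' --squeeze 8

```text
time_s: 11.3
tool_pos: [0.4988, 0.013, 0.0975]
tool_rot: [-179.9, -0.0, -179.6]
force: [-0.3, -4.4, 1.0]
grip_width: 0.0122
```

Run:
```python
from h import *
st()
w=env.read_camera('wrist'); cv2.imwrite('pics/w8.png',w['frame'])
```

```text
11.3 p [0.4988 0.013  0.0975] r [-179.94   -0.   -179.57] F [-0.27 -4.43  1.04] w 0.0122
```

View pics/w8.png

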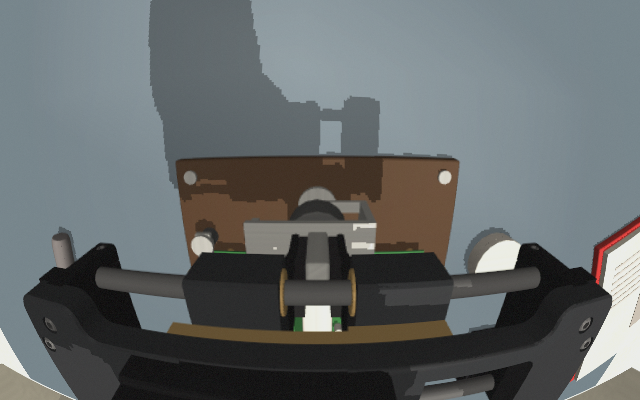

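Tab is gripped at 12.2 mm. I'll firm up the grip, then pull +y.

Request:
servo_tool --increments '[[[0, 0, 0, 0, 0, 0, -1], [0, 0, 0, 0, 0, 0, -1], [0, 0, 0, 0, 0, 0, -1], [0, 0.002, 0, 0, 0, 0, -1], [0, 0.004, 0, 0, 0, 0, -1], [0, 0.006, 0, 0, 0, 0, -1], [0, 0.008, 0, 0, 0, 0, -1], [0, 0.01, 0, 0, 0, 0, -1], [0, 0.012, 0, 0, 0, 0, -1], [0, 0.014, 0, 0, 0, 0, -1], [0, 0.016, 0, 0, 0, 0, -1], [0, 0.0175, 0, 0, 0, 0, -1], [0, 0.0175, 0, 0, 0, 0, -1], [0, 0.0175, 0, 0, 0, 0, -1]]]' --squeeze 35

```text
time_s: 12.75
tool_pos: [0.4986, 0.0295, 0.0975]
tool_rot: [-179.8, -0.0, -179.6]
force: [-0.4, -8.5, 0.7]
grip_width: 0.0119
```

Request:
servo_tool --increments '[[[0, 0.001, 0, 0, 0, 0, -1], [0, 0.0015, 0, 0, 0, 0, -1], [0, 0.0015, 0, 0, 0, 0, -1], [0, 0.0015, 0, 0, 0, 0, -1]]]'

```text
time_s: 13.15
tool_pos: [0.4986, 0.0308, 0.0975]
tool_rot: [-179.8, -0.0, -179.6]
force: [0.1, -9.5, 0.9]
grip_width: 0.0116
```

Run:
```python
from h import *
for i in range(3): env.read_camera('wrist'); st()
```

```text
13.2 p [0.4986 0.0308 0.0975] r [-1.7984e+02 -1.0000e-02 -1.7959e+02] F [-0.36 -9.    0.27] w 0.0119
13.25 p [0.4986 0.0308 0.0975] r [-1.7984e+02 -1.0000e-02 -1.7959e+02] F [-0.06 -8.62  1.08] w 0.012
13.3 p [0.4986 0.0308 0.0975] r [-1.7984e+02 -1.0000e-02 -1.7959e+02] F [ 0.76 -9.17  0.72] w 0.0121
```

Run:
```python
import numpy as np
v=np.array([-.1901,.0225])
def D(a): 
    a=np.radians(a); return np.array([v[0]*np.cos(a)+v[1]*np.sin(a)-v[0], -v[0]*np.sin(a)+v[1]*np.cos(a)-v[1]])
for a in (.5,1,2,3,4,5): print(a,(-D(a)).round(4))
# continue from 5deg, in the tool frame at 5deg
def fr(b,a0):
    d=D(b)-D(a0); t=np.radians(a0)
    # undo the rotation about +y by a0
    x=d[0]*np.cos(t)-d[1]*np.sin(t); z=d[0]*np.sin(t)+d[1]*np.cos(t); return (-np.array([x,z])).round(4)
for b in range(6,26): print(b-5,fr(b,5))
```

```text
0.5 [-0.0002 -0.0017]
1 [-0.0004 -0.0033]
2 [-0.0009 -0.0066]
3 [-0.0014 -0.0099]
4 [-0.002  -0.0132]
5 [-0.0027 -0.0165]
1 [-0.0004 -0.0033]
2 [-0.0009 -0.0066]
3 [-0.0014 -0.0099]
4 [-0.002  -0.0132]
5 [-0.0027 -0.0165]
6 [-0.0034 -0.0197]
7 [-0.0042 -0.023 ]
8 [-0.005  -0.0262]
9 [-0.0059 -0.0295]
10 [-0.0068 -0.0327]
11 [-0.0078 -0.0359]
12 [-0.0088 -0.039 ]
13 [-0.0099 -0.0422]
14 [-0.0111 -0.0453]
15 [-0.0123 -0.0484]
16 [-0.0136 -0.0515]
17 [-0.0149 -0.0546]
18 [-0.0163 -0.0576]
19 [-0.0177 -0.0607]
20 [-0.0192 -0.0637]
```

Request:
servo_tool --increments '[[[-0.0002, 0, -0.0017, 0, 0.5, 0, -1], [-0.0004, 0, -0.0033, 0, 1, 0, -1], [-0.0009, 0, -0.0066, 0, 2, 0, -1], [-0.0014, 0, -0.0099, 0, 3, 0, -1], [-0.002, 0, -0.0132, 0, 4, 0, -1], [-0.0027, 0, -0.0165, 0, 5, 0, -1], [-0.0027, 0, -0.0165, 0, 5, 0, -1]]]'

```text
time_s: 14.0
tool_pos: [0.5012, 0.0306, 0.1137]
tool_rot: [-179.8, -5.1, -179.6]
force: [0.3, -8.2, -1.6]
grip_width: 0.0117
```

Run:
```python
from h import *
st(); print(env.get_obs()['qpos'].round(1))
c=env.read_camera('scene'); cv2.imwrite('pics/s9.png',cv2.resize(c['frame'][130:300,210:420],None,fx=3.5,fy=3.5,interpolation=cv2.INTER_CUBIC))
```

```text
14.0 p [0.5012 0.0306 0.1137] r [-179.78   -5.08 -179.61] F [ 0.3  -8.22 -1.63] w 0.0117
[-32.    9.7  28.2 108.2  -5.   68.4  88.5]
```

View pics/s9.png

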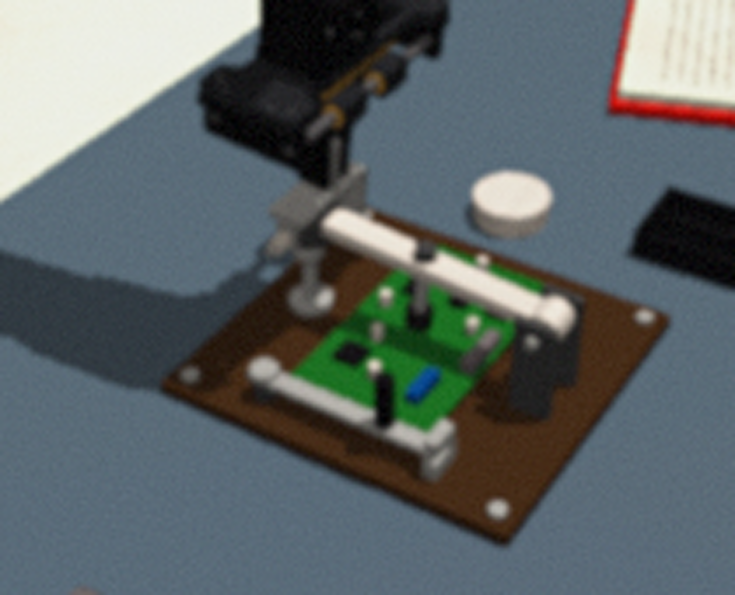

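The arm is coming off the ball with only about 2 N of load, and the hook is still closed. I'll continue the arc.

Request:
servo_tool --increments '[[[-0.0004, 0, -0.0033, 0, 1, 0, -1], [-0.0009, 0, -0.0066, 0, 2, 0, -1], [-0.0014, 0, -0.0099, 0, 3, 0, -1], [-0.002, 0, -0.0132, 0, 4, 0, -1], [-0.0027, 0, -0.0165, 0, 5, 0, -1], [-0.0034, 0, -0.0197, 0, 6, 0, -1], [-0.0042, 0, -0.023, 0, 7, 0, -1], [-0.005, 0, -0.0262, 0, 8, 0, -1], [-0.0059, 0, -0.0295, 0, 9, 0, -1], [-0.0068, 0, -0.0327, 0, 10, 0, -1], [-0.0068, 0, -0.0327, 0, 10, 0, -1]]]'

```text
time_s: 15.15
tool_pos: [0.5108, 0.0305, 0.1456]
tool_rot: [-179.7, -15.1, -179.7]
force: [-1.7, -8.8, -1.5]
grip_width: 0.0118
```

Request:
servo_tool --increments '[[[-0.0004, 0, -0.0033, 0, 1, 0, -1], [-0.0009, 0, -0.0066, 0, 2, 0, -1], [-0.0014, 0, -0.0099, 0, 3, 0, -1], [-0.002, 0, -0.0132, 0, 4, 0, -1], [-0.0027, 0, -0.0165, 0, 5, 0, -1], [-0.0034, 0, -0.0197, 0, 6, 0, -1], [-0.0042, 0, -0.023, 0, 7, 0, -1], [-0.005, 0, -0.0262, 0, 8, 0, -1], [-0.0059, 0, -0.0295, 0, 9, 0, -1], [-0.0068, 0, -0.0327, 0, 10, 0, -1], [-0.0068, 0, -0.0327, 0, 10, 0, -1], [-0.0068, 0, -0.0327, 0, 10, 0, -1]]]'

```text
time_s: 16.35
tool_pos: [0.5256, 0.0307, 0.1753]
tool_rot: [-179.7, -25.1, -179.7]
force: [-1.3, -8.6, -0.2]
grip_width: 0.0116
```

Run:
```python
from h import *
st(); print(env.get_obs()['qpos'].round(1))
# rigid estimate: TCP relative pivot
o=env.get_obs(); v=o['tool_pos'][[0,2]]-[.6887,.075]; v0=np.array([.4986-.6887,.0225])
th=np.arctan2(v[1],-v[0])-np.arctan2(v0[1],-v0[0]); print('theta',np.degrees(th),'rise',190*np.sin(th),'radius',np.hypot(*v),np.hypot(*v0))
c=env.read_camera('scene'); cv2.imwrite('pics/s10.png',cv2.resize(c['frame'][110:300,200:420],None,fx=3.5,fy=3.1,interpolation=cv2.INTER_CUBIC))
c=env.read_camera('top'); cv2.imwrite('pics/t10.png',c['frame'])
st()
```

```text
16.35 p [0.5256 0.0307 0.1753] r [-179.72  -25.09 -179.71] F [-1.31 -8.6  -0.23] w 0.0116
[-25.8  26.7  28.3  84.8 -10.8  96.8  94.1]
theta 24.853150979233607 rise 79.85586196216259 radius 0.19144925188351217 0.19142690511001842
16.45 p [0.5257 0.0307 0.1754] r [-179.72  -25.06 -179.7 ] F [-0.34 -8.98 -1.32] w 0.0117
```

View pics/s10.png

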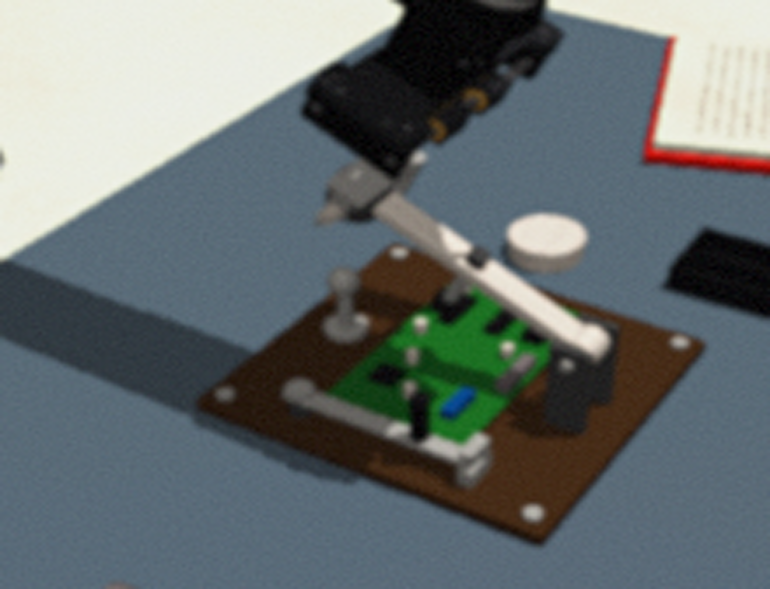

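View pics/t10.png

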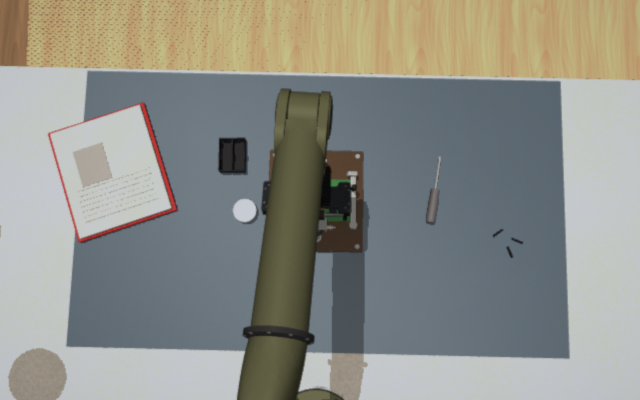

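The arm is raised clear of the bare ball, which shows at about (343, 280) in the scene crop. The hook is still in its catch, and the tin (245, 210), tray (233, 155) and driver (433, 200) are where they were. I'll hold for a moment, then hand in.

Request:
servo_tool --increments '[[[0, 0, 0, 0, 0, 0, -1], [0, 0, 0, 0, 0, 0, -1], [0, 0, 0, 0, 0, 0, -1], [0, 0, 0, 0, 0, 0, -1], [0, 0, 0, 0, 0, 0, -1]]]'

```text
time_s: 16.95
tool_pos: [0.5257, 0.0307, 0.1754]
tool_rot: [-179.7, -25.1, -179.7]
force: [-1.2, -9.0, -1.0]
grip_width: 0.0116
```

Run:
```python
from h import *
st(); print(env.sign_off())
```

```text
16.95 p [0.5257 0.0307 0.1754] r [-179.73  -25.05 -179.7 ] F [-1.18 -8.97 -1.04] w 0.0116
the job is handed in; nothing more can be done
None
```

The hook is closed in its catch, and the gripper is holding the hold-down arm steady with its socket about 80 mm above the ball. I handed the job in at about 17 s.

- **Hook:** I swung it by its knob until it met the stop, with about 9 N against it and no further movement. The scene view showed the knob where it should be when closed, and the hook was still in the catch after the lift.
- **Latch and arm:** I pulled the tab about 18 mm along +y. Tool position gave 17.8–18.7 mm, while the spring force suggested nearer 17 mm; both are inside the 17–20 mm range. The arm came off the ball with only about 2 N of load.
- **Final pose:** The arm is at about 24.9°. The 80 mm rise is worked out from the tool position and the hinge geometry, not measured separately in the images. The pose, the grip (11.6 mm opening) and the spring load (about 9 N) stayed steady up to hand-in.
- **Bystanders:** The tin, tray and screwdriver looked unmoved in the last top view, which I compared by eye. No check failed.

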